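Unlatch the instrument case and flip its lid over to stand open

TASK

Open the small metal instrument case: with a fingertip push the upright post of its sliding catch all the way along towards the lid's tongue, then lift the lid by its tongue from underneath and flip it over past upright, so that it leans back open by its own weight. Only push with the fingers: do not grip the tongue or the post, do not lift the case or shove it out of place, and do not fling the lid. Leave the two bottles and the stamp round it as they stand.

Things in the scene. Friction and masses are not known exactly. Their poses are not given: they have to be found in the camera images.
- case: Loose bare-metal instrument case, 1.6 to 2.3 kg, standing on the desk; box 100 mm deep (x) by 180 mm wide (y), 65 mm high. Origin: centre of its underside; x points from the front (tongue and catch side, towards the robot) to the hinge side, y to the left along the front, z up. The front wall is the plane x = -50 mm. It slides on the desk if pushed with about 8 N.
- lid_hinge (a point): Middle of the lid's hinge line, which runs along the case's y axis 52 mm behind the case's origin and 66 mm above the desk. The frame turns with the lid: with the lid shut its axes are those of the case.
- lid (a joint): Opening angle of the lid (rad): 0 shut, 1.57 upright, 1.95 leaning back on its stop. The lid is a plate 8 mm thick, its underside level with the hinge line, reaching 106 mm from the hinge, 184 mm wide, 0.16 kg in all. It hangs freely: let go before upright it falls shut, a little past upright it falls open. While the catch is shut the lid cannot be raised.
- tongue: Flat steel tongue fixed to the lid: sticks out 35 mm in front of it, 50 mm wide, 4 mm thick, with a 6 mm bead along its outer edge. Origin: middle of the outer edge, mid thickness, 141 mm from the hinge line, 45 mm right (-y) of the case's middle, 70 mm above the desk when shut; only the desk is below. Axes as the lid's. A fingertip goes under it from the front, tilted, and lifts it with 1 N.
- catch (a joint): Travel of the sliding catch on the case's front, to the left of the tongue (m): 0 shut, 0.028 fully open at its stop. It slides along the case's -y, towards the tongue, needs about 1.5 N and stays where it is left. When shut, its bar lies over a small lug of the lid; the lug is free beyond 0.014.
- post: Upright round post of the catch, 10 mm thick (13 mm at the bead near its top), rising in front of the lid. Origin: centre of its top end, 115 mm above the desk and about 40 mm above the lid's upper side, 63 mm in front of the case's origin; 48 mm to the left (+y) of the case's middle when shut. Moves with the catch.
- amber_bottle: Amber bottle with black cap, 46 mm thick, 108 mm high, loose, standing to the left of the case. Origin: centre of its underside, z up. To be left alone.
- dropper: Slim dropper bottle, 33 mm thick, 102 mm high, loose, standing to the right of the case. Origin: centre of its underside, z up. To be left alone.
- rubber_stamp: Wooden rubber stamp, 23 x 46 mm, 70 mm high, loose, standing behind the case to the left. Origin: centre of its underside, z up. To be left alone.

How it is judged:
By the outcome, as a careful person would: the job done as asked, in the order asked, and still so for the second after the job is handed in, with the robot touching nothing.
It also fails if it takes over 54 s, if anything falls off the work surface, if the arm or the gripper's body presses on something with over 40 N, if the wrist force passes 120 N, or if a joint passes its speed limit or range.

ROBOT

A 6-joint arm with a two-finger parallel gripper is mounted at the origin on a cart in front of the work surface, level with it; the furniture and walls round the work are solid. World frame = base frame: x ahead of the robot, y to its left, z up, the work surface at z = 0. Lengths are in m, angles in degrees, forces in N, time in s.
With the tool pointing down it reaches from about 0.35 to 0.975 m from the base axis. Payload 7.1 kg.
Tool frame: the origin (TCP) lies on the front face of the gripper's body, between the roots of the fingers; the fingertips stand 80 mm ahead of it and the grasp point (between the pads) lies 61 mm ahead of it; z points along the fingers, x is the direction in which the jaws open and shut, and the axes are right-handed (so a half turn about z gives the same grasp; the last joint's range is limited). The gripper opens to 88 mm and grips with 3 to 60 N. Pads are 20 mm wide; open, the fingers measure 115 mm over their backs; the gripper's body (75 mm by 178 mm) begins 61 mm behind the grasp point.
Start: joints at [-76.146, 24.242, 93.386, -0, 62.372, -1.089], TCP at [0.161, -0.604, 0.303] pointing down, gripper open.
Joint ranges: [-172.04, 172.04], [-51.8, 120.97], [4.93, 147.93], [-75.15, 255.16], [6.16, 154.13], [-145.62, 145.62]. Speed limits (degrees/s): [136.94, 136.94, 172.46, 180, 180, 180].

INTERFACE

Orientations are given as [roll, pitch, yaw] about the fixed x, y, z axes, in that order (R = Rz(yaw) Ry(pitch) Rx(roll)).
In Python, from bench import state, imaging, workorder gives the robot as it stands.
- The arm moves only by the tool arm_command, never from a script. Its argument "commands" is a list of rows, each an object with "jaw": the opening in per cent of the stroke, from 0 (shut) to 100 (fully open); "dp": the shift along the world's x, y, z in m, a list of three; "angular": the turn, a rotation vector about the world's x, y, z in rad, a list of three. In form: [{"jaw": jaw, "dp": [tx, ty, tz], "angular": [ax, ay, az]}, ...]. A call has 1 to 12 rows; each row is the pose to reach, as a shift and turn from the pose measured when the call began; what a row does not reach only later rows make up. A row lasts 1/10 s, in which the tool goes at most 50 mm and 8.59 degrees, less where a joint would pass 70% of its speed; a pose out of reach is approached as far as the arm can. A call with a gripper value outside its range is refused whole. The fingers move at their own pace and stop on an object; "newtons" is the grip in N (left out, the last holds). Time passes only in rows, so rows that repeat a pose let the fingers close. It gives the time, the measured TCP pose, the force and the opening at its end, in the units of the state.
- state(): the state, without advancing time (a new reading comes with each control period).
- imaging.read_camera(name): name is "scene" or "top" or "wrist"; returns the picture (400x640x3 uint8, red, green, blue); there is no depth.
- imaging.camera_params(name): a dict with "fx", "fy", "cx", "cy" (pixels), "R" (3x3) and "t" (3): a world point X has camera coordinates R X + t; the wrist camera has in their place "hand_eye" (4x4, takes a point from camera to tool coordinates, whose origin is the TCP and whose axes are the tool frame's). Camera axes: x right, y down, z forward; pixel columns grow to the right and rows downward; lengths in m; the calibration is good to about 2 mm. A picture is of the moment at which its call begins: read the wrist's pose just before it. camera_params takes no time and is no camera call.
- workorder.sign_off(): hands the job in, once; it reports no verdict.
The state is a dict: "t": time; "joint_positions": joint angles; "dq": joint speeds; "tau": joint torques, N m; "tool_pos": TCP position; "tool_rot": TCP orientation; "force": force on the tool from outside, world axes, zero at the start; "torque": the same for the moment, N m; "finger_gap": opening from 0.0 (shut) to 1.0 (fully open).
Only numpy, scipy, OpenCV 4.12 (cv2) and the standard library are available. Lean on these libraries where they do the work, as an engineer would, in place of code of your own. Each camera call takes 0.05 s, during which the arm holds its last target. There are 200 camera calls.

## Working session

There is one attempt and no reset: what is moved stays moved. The work goes in short steps, Python scripts to look and compute and a tool call to move; the robot and the scene stay as the last step left them, time stands still between calls to the robot, and variables do not carry over. Pictures are saved under pics/ and viewed, about 8 in all and at most 12, crops included, and the job is handed in when it is done.

Besides the shell and the picture viewer there is one more tool, called after "Emit:" as name([rows], argument=value, ...), one row to a line, values as JSON. arm_command: Moves the arm, as the interface text tells. Its arguments: {"type":"object","properties":{"commands":{"type":"array"},"newtons":{"type":"number"}},"required":["commands"]}

```bash
mkdir -p pics; python3 - <<'E'
from bench import state, imaging
import cv2,numpy as np
s=state();print(s)
for n in("scene","top"):
    cv2.imwrite(f"pics/{n}0.png",imaging.read_camera(n)[:,:,::-1]);print(n,imaging.camera_params(n))
print(imaging.camera_params("wrist"))
E
```

```text
{'t': 0.0, 'joint_positions': array([-7.61440836e+01,  2.42831648e+01,  9.34305547e+01, -2.92211552e-04,
        6.23731870e+01, -1.08978677e+00]), 'dq': array([-0.06208755,  0.04115969, -0.00681158, -0.04623064, -0.07019703,
        0.13122968]), 'tau': array([ 3.74035744e-04, -5.44615102e+01, -2.73671508e+01,  6.43890048e-02,
        2.26921850e-02, -1.01258158e-04]), 'tool_pos': array([ 0.1610982 , -0.60343569,  0.30192143]), 'tool_rot': array([-1.79998606e+02,  8.68958099e-02, -7.50541601e+01]), 'force': array([0.046971  , 0.92325668, 0.5770484 ]), 'torque': array([-0.05483608, -0.01327807,  0.03542034]), 'finger_gap': 0.9981014466519681}
scene {'fx': 376.35066343417134, 'fy': 376.35066343417134, 'cx': 325.0689432023904, 'cy': 195.972365563168, 'R': array([[-0.81185901, -0.5835264 ,  0.01954175],
       [-0.27472672,  0.35226504, -0.89467009],
       [ 0.51517974, -0.73171462, -0.44629984]]), 't': array([0.5412963 , 0.2386124 , 0.61123175])}
top {'fx': 421.55375545139896, 'fy': 421.55375545139896, 'cx': 324.2949060632198, 'cy': 194.6737121790685, 'R': array([[-0.01208591, -0.99965813, -0.02318511],
       [-0.99882284,  0.01315865, -0.04668825],
       [ 0.04697738,  0.02259355, -0.9986404 ]]), 't': array([0.07757815, 0.62886445, 1.03875564])}
{'fx': 297.6192981306492, 'fy': 297.6192981306492, 'cx': 320.45573851955066, 'cy': 201.5649769354627, 'hand_eye': array([[ 9.99999835e-01,  5.35747917e-04, -2.06001251e-04,
        -3.03972060e-04],
       [-4.57213608e-04,  9.60462784e-01,  2.78408031e-01,
        -7.72735146e-02],
       [ 3.47013058e-04, -2.78407891e-01,  9.60462871e-01,
        -8.20609713e-02],
       [ 0.00000000e+00,  0.00000000e+00,  0.00000000e+00,
         1.00000000e+00]])}
```

View pics/scene0.png

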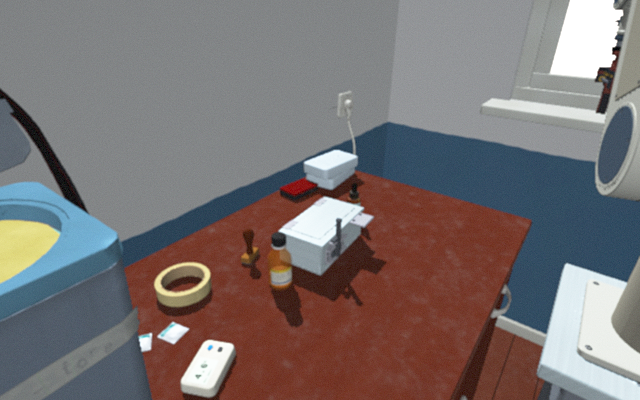

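View pics/top0.png

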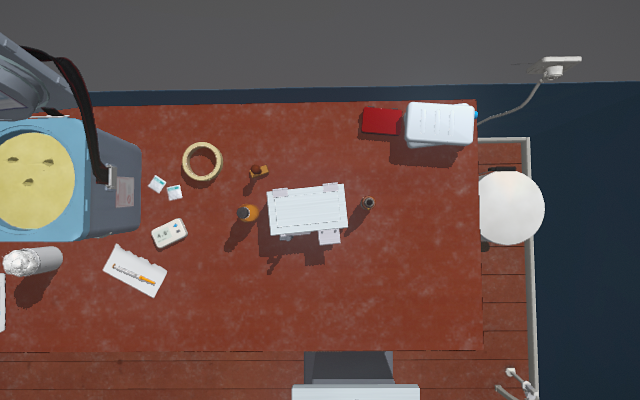

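The case is in the top view at about (308,209), with the tongue at about (330,237) and the post at about (285,237). I'll take enlarged crops to measure it precisely.

```bash
python3 - <<'E'
import cv2
a=cv2.imread("pics/top0.png")[170:255,230:385];cv2.imwrite("pics/topc.png",cv2.resize(a,None,fx=5,fy=5,interpolation=cv2.INTER_CUBIC))
a=cv2.imread("pics/scene0.png")[175:295,235:385];cv2.imwrite("pics/scenec.png",cv2.resize(a,None,fx=5,fy=5,interpolation=cv2.INTER_CUBIC))
E
```

```text
(no output)
```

View pics/topc.png

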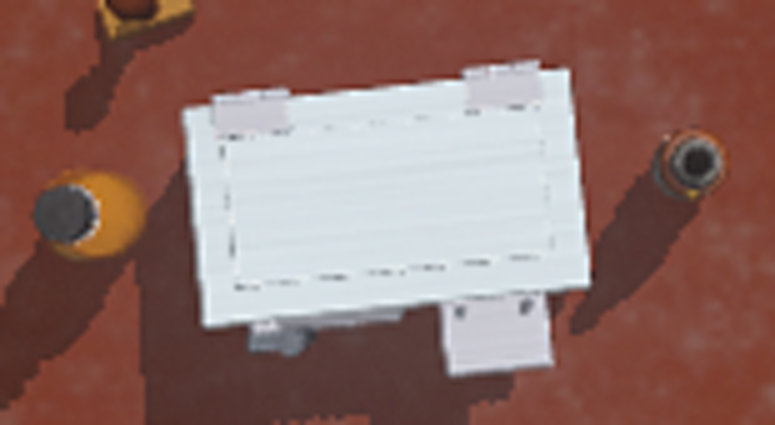

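View pics/scenec.png

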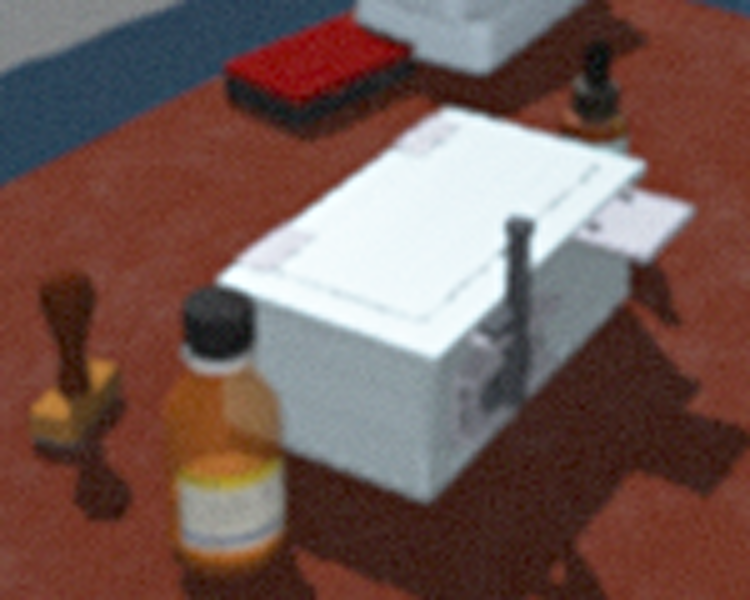

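```bash
cat > h.py <<'E'
import numpy as np
from scipy.optimize import least_squares
from scipy.spatial.transform import Rotation as Ro
from bench import state, imaging
def proj(n,X):
    p=imaging.camera_params(n);c=X@p["R"].T+p["t"]
    return np.c_[p["fx"]*c[:,0]/c[:,2]+p["cx"],p["fy"]*c[:,1]/c[:,2]+p["cy"]]
def ray(n,uv,z):
    p=imaging.camera_params(n);d=p["R"].T@[(uv[0]-p["cx"])/p["fx"],(uv[1]-p["cy"])/p["fy"],1];o=-p["R"].T@p["t"]
    return o+d*(z-o[2])/d[2]
def crop(c,off,k=5): return (np.array(c)+.5)/k-.5+off
E
python3 - <<'E'
from h import *
L=np.array([[.052,.092,.074],[.052,-.092,.074],[-.054,-.092,.074],[-.054,.092,.074],[-.089,-.02,.072],[-.089,-.07,.072]])
P=np.array([[-.063,.048,.115]])
T=crop([[185,107],[570,70],[588,288],[206,326],[450,375],[552,365]],[230,170])
S=crop([[218,280],[445,107],[645,165],[432,357],[645,262],[694,210],[518,218]],[235,175])
def W(q,X): return X@Ro.from_euler('z',q[2]).as_matrix().T+[q[0],q[1],0]
def f(q,w=3):
    a=(proj("top",W(q,L))-T).ravel();b=(proj("scene",W(q,np.r_[L,P]))-S).ravel()
    return np.r_[a if w&1 else [],b if w&2 else []]
for w in(1,2,3):
    r=least_squares(f,[.65,0,0],args=(w,));print(w,r.x,np.degrees(r.x[2]),np.abs(r.fun).max())
q=r.x
print(np.round(r.fun.reshape(-1,2),1).tolist())
print("post",W(q,P),"tongue",W(q,np.array([[-.089,-.045,.07]])),"hinge",W(q,np.array([[.052,0,.066]])))
print("amber",ray("top",crop([66,213],[230,170]),.108),"drop",ray("top",crop([697,162],[230,170]),.102),"stamp",ray("top",crop([133,5],[230,170]),.07))
E
```

```text
1 [0.59515233 0.10959872 0.08730867] 5.002418424968158 0.9872368117334531
2 [0.59667853 0.10979995 0.08664841] 4.9645883296288424 1.5486226300446901
3 [0.59596433 0.10986859 0.08624629] 4.941548659798103 1.3154340563084475
[[-0.4, -1.0], [-0.2, -1.3], [0.8, -0.1], [-0.5, -0.1], [-0.6, 0.3], [0.1, 0.2], [-1.3, -0.2], [0.3, 0.1], [0.5, -0.1], [1.0, 0.4], [0.7, -0.5], [0.8, -0.1], [0.0, 0.7]]
post [[0.5290638 0.1522634 0.115    ]] tongue [[0.51117141 0.05736945 0.07      ]] hinge [[0.64777105 0.11434784 0.066     ]]
amber [0.58777279 0.25446918 0.108     ] drop [ 0.60759921 -0.03444248  0.102     ] stamp [0.6869033  0.23028655 0.07      ]
```

Both cameras agree: the case is at (0.596, 0.110) with yaw about 5°. I'll start moving towards the left of the post with the jaws closing, going round the base.

Emit:
arm_command([
  {"jaw": 0, "dp": [0.33, 0.4, 0], "angular": [0, 0, -0.1745]},
  {"jaw": 0, "dp": [0.33, 0.4, 0], "angular": [0, 0, -0.1745]},
  {"jaw": 0, "dp": [0.33, 0.4, 0], "angular": [0, 0, -0.1745]},
  {"jaw": 0, "dp": [0.33, 0.4, 0], "angular": [0, 0, -0.1745]},
  {"jaw": 0, "dp": [0.33, 0.4, 0], "angular": [0, 0, -0.1745]},
  {"jaw": 0, "dp": [0.33, 0.4, 0], "angular": [0, 0, -0.1745]},
  {"jaw": 0, "dp": [0.33, 0.4, 0], "angular": [0, 0, -0.1745]},
  {"jaw": 0, "dp": [0.33, 0.4, 0], "angular": [0, 0, -0.1745]},
  {"jaw": 0, "dp": [0.33, 0.4, 0], "angular": [0, 0, -0.1745]},
  {"jaw": 0, "dp": [0.33, 0.4, 0], "angular": [0, 0, -0.1745]},
  {"jaw": 0, "dp": [0.365, 0.79, 0], "angular": [0, 0, -0.1745]},
  {"jaw": 0, "dp": [0.365, 0.79, 0], "angular": [0, 0, -0.1745]},
], newtons=20)

```text
t: 1.3
tool_pos: [0.4911, -0.1167, 0.3017]
tool_rot: [180.0, 0.1, -85.1]
force: [0.6, -0.6, -0.2]
finger_gap: 0.007
```

Emit:
arm_command([
  {"jaw": 0, "dp": [0.035, 0.306, 0], "angular": [0, 0, 0]},
  {"jaw": 0, "dp": [0.035, 0.306, 0], "angular": [0, 0, 0]},
  {"jaw": 0, "dp": [0.035, 0.306, 0], "angular": [0, 0, 0]},
  {"jaw": 0, "dp": [0.035, 0.306, 0], "angular": [0, 0, 0]},
  {"jaw": 0, "dp": [0.035, 0.306, 0], "angular": [0, 0, 0]},
  {"jaw": 0, "dp": [0.035, 0.306, 0], "angular": [0, 0, 0]},
  {"jaw": 0, "dp": [0.035, 0.306, 0], "angular": [0, 0, 0]},
  {"jaw": 0, "dp": [0.035, 0.306, -0.03], "angular": [0, 0, 0]},
  {"jaw": 0, "dp": [0.035, 0.306, -0.07], "angular": [0, 0, 0]},
  {"jaw": 0, "dp": [0.035, 0.306, -0.11], "angular": [0, 0, 0]},
  {"jaw": 0, "dp": [0.035, 0.306, -0.13], "angular": [0, 0, 0]},
  {"jaw": 0, "dp": [0.035, 0.306, -0.13], "angular": [0, 0, 0]},
])

```text
t: 2.5
tool_pos: [0.5241, 0.188, 0.1685]
tool_rot: [179.6, -0.0, -85.1]
force: [-0.0, 0.6, 0.9]
finger_gap: 0.002
```

```bash
python3 - <<'E'
from h import *
import cv2
s=state();print(s["t"],s["tool_pos"],s["tool_rot"],s["force"])
a=imaging.read_camera("wrist")[:,:,::-1];b=imaging.read_camera("scene")[:,:,::-1]
cv2.imwrite("pics/w1.png",np.hstack([a[::2,::2],b[100:300,220:420]]))
E
```

```text
2.5 [0.5240707  0.18799626 0.16852149] [ 1.79599700e+02 -1.02718714e-02 -8.50752615e+01] [-0.01944521  0.6317388   0.9254146 ]
```

View pics/w1.png

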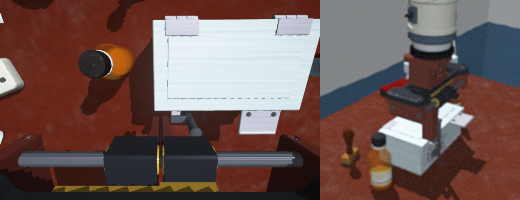

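The fingertips stand to the left of the post (seam at 160, post top at about (195,133) in the half-size picture). That is about 32 mm between centres, as calculated. Pushing now.

Emit:
arm_command([
  {"jaw": 0, "dp": [0.0005, -0.006, 0], "angular": [0, 0, 0]},
  {"jaw": 0, "dp": [0.001, -0.01, 0], "angular": [0, 0, 0]},
  {"jaw": 0, "dp": [0.001, -0.013, 0], "angular": [0, 0, 0]},
  {"jaw": 0, "dp": [0.0014, -0.016, 0], "angular": [0, 0, 0]},
  {"jaw": 0, "dp": [0.0017, -0.019, 0], "angular": [0, 0, 0]},
  {"jaw": 0, "dp": [0.002, -0.022, 0], "angular": [0, 0, 0]},
  {"jaw": 0, "dp": [0.0022, -0.025, 0], "angular": [0, 0, 0]},
  {"jaw": 0, "dp": [0.0024, -0.028, 0], "angular": [0, 0, 0]},
  {"jaw": 0, "dp": [0.0027, -0.031, 0], "angular": [0, 0, 0]},
  {"jaw": 0, "dp": [0.003, -0.034, 0], "angular": [0, 0, 0]},
  {"jaw": 0, "dp": [0.003, -0.036, 0], "angular": [0, 0, 0]},
  {"jaw": 0, "dp": [0.003, -0.036, 0], "angular": [0, 0, 0]},
])

```text
t: 3.8
tool_pos: [0.5292, 0.1525, 0.1717]
tool_rot: [179.9, 0.1, -85.1]
force: [0.7, -0.4, -0.7]
finger_gap: -0.001
```

Emit:
arm_command([
  {"jaw": 0, "dp": [0.0002, -0.002, 0], "angular": [0, 0, 0]},
  {"jaw": 0, "dp": [0.0003, -0.004, 0], "angular": [0, 0, 0]},
  {"jaw": 0, "dp": [0.0005, -0.006, 0], "angular": [0, 0, 0]},
  {"jaw": 0, "dp": [0.0006, -0.007, 0], "angular": [0, 0, 0]},
])

```text
t: 4.2
tool_pos: [0.5299, 0.1454, 0.1717]
tool_rot: [179.9, 0.1, -85.1]
force: [0.2, 1.1, 0.4]
finger_gap: 0.007
```

Emit:
arm_command([
  {"jaw": 0, "dp": [0.0001, -0.001, 0], "angular": [0, 0, 0]},
])

```text
t: 4.3
tool_pos: [0.5299, 0.1443, 0.1717]
tool_rot: [179.9, 0.1, -85.1]
force: [0.6, 1.2, 0.6]
finger_gap: 0.005
```

```bash
python3 - <<'E'
from h import *
import cv2
s=state();print(s["t"],s["tool_pos"],s["tool_rot"],s["force"],s["torque"])
b=imaging.read_camera("scene")[:,:,::-1]
cv2.imwrite("pics/s2.png",cv2.resize(b[175:295,235:385],None,fx=4,fy=4,interpolation=cv2.INTER_CUBIC))
E
```

```text
4.3 [0.52994082 0.1442546  0.17169154] [ 1.79933546e+02  6.74625711e-02 -8.50989944e+01] [0.55210785 1.24240517 0.61608043] [0.18632734 0.00415985 0.00568361]
```

View pics/s2.png

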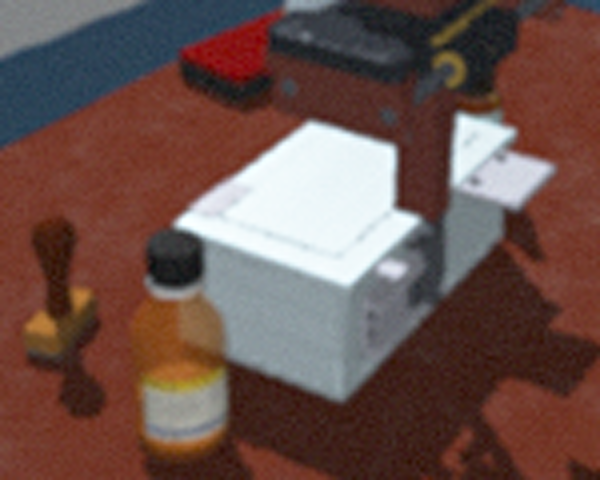

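The case hasn't moved and the catch has slid. I'll continue in 1 mm steps until I feel the stop.

Emit:
arm_command([
  {"jaw": 0, "dp": [0.0001, -0.001, 0], "angular": [0, 0, 0]},
])

```text
t: 4.45
tool_pos: [0.53, 0.1431, 0.1717]
tool_rot: [179.9, 0.1, -85.1]
force: [0.7, 1.6, 0.4]
finger_gap: 0.005
```

Emit:
arm_command([
  {"jaw": 0, "dp": [0.0001, -0.001, 0], "angular": [0, 0, 0]},
])

```text
t: 4.55
tool_pos: [0.5302, 0.1421, 0.1717]
tool_rot: [179.9, 0.1, -85.1]
force: [0.3, 1.4, 0.4]
finger_gap: 0.003
```

Emit:
arm_command([
  {"jaw": 0, "dp": [0.0001, -0.001, 0], "angular": [0, 0, 0]},
])

```text
t: 4.65
tool_pos: [0.5302, 0.141, 0.1717]
tool_rot: [179.9, 0.1, -85.1]
force: [0.1, 1.0, 0.3]
finger_gap: 0.009
```

Emit:
arm_command([
  {"jaw": 0, "dp": [0.0001, -0.001, 0], "angular": [0, 0, 0]},
])

```text
t: 4.75
tool_pos: [0.5304, 0.14, 0.1717]
tool_rot: [179.9, 0.1, -85.1]
force: [0.3, 1.6, 1.4]
finger_gap: 0.006
```

Emit:
arm_command([
  {"jaw": 0, "dp": [0.0001, -0.001, 0], "angular": [0, 0, 0]},
])

```text
t: 4.85
tool_pos: [0.5304, 0.1389, 0.1717]
tool_rot: [179.9, 0.1, -85.1]
force: [0.6, 1.7, 0.4]
finger_gap: 0.005
```

Emit:
arm_command([
  {"jaw": 0, "dp": [0.0001, -0.001, 0], "angular": [0, 0, 0]},
])

```text
t: 4.95
tool_pos: [0.5305, 0.1383, 0.1718]
tool_rot: [179.9, 0.1, -85.1]
force: [-2.2, 9.4, 2.7]
finger_gap: 0.006
```

I've reached the stop (9 N). I'll back off, lift clear and tilt the tool in front of the tongue.

Emit:
arm_command([
  {"jaw": 0, "dp": [-0.001, 0.012, 0], "angular": [0, 0, 0]},
  {"jaw": 0, "dp": [-0.001, 0.012, 0.04], "angular": [0, 0, 0]},
  {"jaw": 0, "dp": [-0.001, 0.012, 0.08], "angular": [0, 0, 0]},
  {"jaw": 0, "dp": [-0.04, -0.02, 0.1], "angular": [0, 0, 0]},
  {"jaw": 0, "dp": [-0.08, -0.05, 0.1], "angular": [0.013, -0.15, 0]},
  {"jaw": 0, "dp": [-0.11, -0.087, 0.1], "angular": [0.026, -0.3, 0]},
  {"jaw": 0, "dp": [-0.11, -0.087, 0.1], "angular": [0.039, -0.45, 0]},
  {"jaw": 0, "dp": [-0.11, -0.087, 0.1], "angular": [0.052, -0.6, 0]},
  {"jaw": 0, "dp": [-0.11, -0.087, 0.1], "angular": [0.065, -0.75, 0]},
  {"jaw": 0, "dp": [-0.11, -0.087, 0.1], "angular": [0.078, -0.9, 0]},
  {"jaw": 0, "dp": [-0.11, -0.087, 0.1], "angular": [0.09, -1.043, 0]},
  {"jaw": 0, "dp": [-0.11, -0.087, 0.1], "angular": [0.09, -1.043, 0]},
])

```text
t: 6.15
tool_pos: [0.4204, 0.0228, 0.3067]
tool_rot: [-139.5, -9.5, -82.4]
force: [-0.1, -0.5, 0.1]
finger_gap: 0.008
```

```bash
python3 - <<'E'
from h import *
import cv2
s=state();print(s["t"],s["tool_pos"],s["tool_rot"],s["force"],s["joint_positions"])
R=Ro.from_euler('xyz',s["tool_rot"],degrees=True).as_matrix();print(R)
a=imaging.read_camera("top")[:,:,::-1];b=imaging.read_camera("scene")[:,:,::-1]
f=lambda x:cv2.resize(x,None,fx=4,fy=4,interpolation=cv2.INTER_CUBIC)
cv2.imwrite("pics/s3.png",np.hstack([f(b[185:305,240:380])[:440],f(a[175:285,270:320])]))
E
```

```text
6.15 [0.42044716 0.02284219 0.30668767] [-139.51660586   -9.52101416  -82.38881085] [-0.13076471 -0.49573945  0.11276461] [  4.21209823  -1.99903692 136.70826395 -50.45285907   6.48533352
 131.47850712]
[[ 0.13062546 -0.73966952  0.66017119]
 [-0.97753606 -0.20718285 -0.03871078]
 [ 0.16540933 -0.64028453 -0.75011698]]
```

View pics/s3.png

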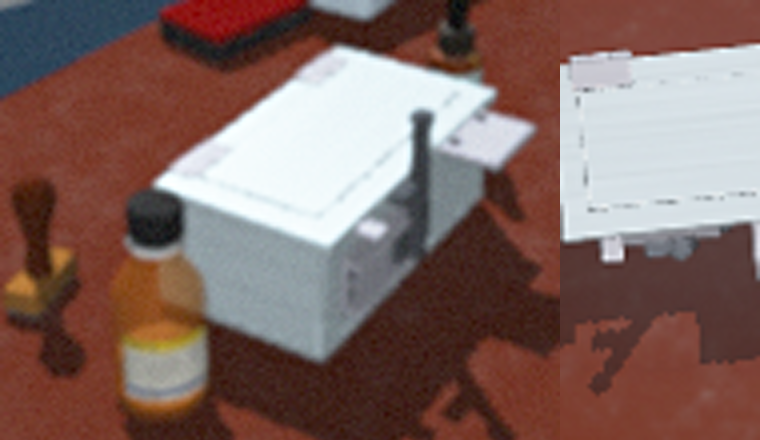

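The catch is fully open and the case hasn't moved. The tilt ran into joint 5's lower limit (wrist nearly straight), so I need the flipped wrist (joint 4 near 180°). I'll check a kinematic model against the readings and return to vertical first.

```bash
cat >> h.py <<'E'
def fkR(j):
    return Ro.from_euler('ZYZYZ',[j[0],j[1]+j[2],j[3],j[4],j[5]+180],degrees=True).as_matrix()
def Rs(s): return Ro.from_euler('xyz',s["tool_rot"],degrees=True).as_matrix()
E
python3 - <<'E'
from h import *
s=state();print(fkR(s["joint_positions"])-Rs(s))
for t in (.2,):
    Rt=Ro.from_rotvec(-t*np.array([-.0862,.9963,0])).as_matrix()@Ro.from_euler('xyz',[180,0,-85.05],degrees=True).as_matrix()
    print(Ro.from_matrix(Rt@Rs(s).T).as_rotvec())
E
```

```text
Traceback (most recent call last):
  File "h.py", line 13, in fkR
    return Ro.from_euler('ZYZYZ',[j[0],j[1]+j[2],j[3],j[4],j[5]+180],degrees=True).as_matrix()
           ~~~~~~~~~~~~~^^^^^^^^^^^^^^^^^^^^^^^^^^^^^^^^^^^^^^^^^^^^^^^^^^^^^^^^^^
  File "scipy/spatial/transform/_rotation.pyx", line 1413, in scipy.spatial.transform._rotation.Rotation.from_euler
ValueError: Expected axis specification to be a non-empty string of upto 3 characters, got ZYZYZ
```

```bash
sed -i "s/return Ro.from_euler('ZYZYZ'.*/return (Ro.from_euler('ZYZ',[j[0],j[1]+j[2],j[3]],degrees=True)*Ro.from_euler('YZ',[j[4],j[5]+180],degrees=True)).as_matrix()/" h.py
python3 - <<'E'
from h import *
s=state();print((fkR(s["joint_positions"])-Rs(s)).round(4))
Rt=Ro.from_rotvec(-.2*np.array([-.0862,.9963,0])).as_matrix()@Ro.from_euler('xyz',[180,0,-85.05],degrees=True).as_matrix()
print(Ro.from_matrix(Rt@Rs(s).T).as_rotvec())
E
```

```text
[[-0. -0. -0.]
 [ 0. -0. -0.]
 [ 0.  0. -0.]]
[ 0.10603999  0.52013936 -0.08579525]
```

Emit:
arm_command([
  {"jaw": 0, "dp": [0, 0.01, 0], "angular": [0.03, 0.13, -0.02]},
  {"jaw": 0, "dp": [0, 0.02, 0], "angular": [0.06, 0.26, -0.04]},
  {"jaw": 0, "dp": [0, 0.03, 0], "angular": [0.08, 0.39, -0.06]},
  {"jaw": 0, "dp": [0, 0.03, 0], "angular": [0.106, 0.52, -0.086]},
  {"jaw": 0, "dp": [0, 0.03, 0], "angular": [0.106, 0.52, -0.086]},
  {"jaw": 0, "dp": [0, 0.03, 0], "angular": [0.106, 0.52, -0.086]},
])

```text
t: 6.85
tool_pos: [0.4224, 0.0539, 0.3073]
tool_rot: [-168.5, 0.3, -85.1]
force: [0.2, -0.3, -0.6]
finger_gap: 0.007
```

```bash
python3 - <<'E'
from h import *
s=state();print(s["joint_positions"].tolist(),s["tool_pos"].tolist())
E
```

```text
[5.594110177178369, 2.8366290985753095, 122.29724138932725, 0.2185026815879273, 43.367791421723325, 90.58833480369456] [0.42235456973008534, 0.053929587829218376, 0.30734104795683065]
```

Emit:
arm_command([
  {"jaw": 0, "dp": [0, 0, 0.05], "angular": [0, 0, 0]},
  {"jaw": 0, "dp": [0, 0, 0.1], "angular": [0, 0, 0]},
  {"jaw": 0, "dp": [0, 0, 0.1], "angular": [0, 0, 0]},
  {"jaw": 0, "dp": [0, 0, 0.1], "angular": [0, 0, 0]},
])

```text
t: 7.25
tool_pos: [0.4221, 0.0547, 0.4077]
tool_rot: [-168.3, 0.4, -85.1]
force: [0.1, -0.0, 0.0]
finger_gap: 0.004
```

```bash
cat > fit.py <<'E'
from h import *
s=state();j=s["joint_positions"];p=s["tool_pos"];print(j.tolist(),p.tolist())
D=[([-76.1440836,24.2831648,93.4305547,0,62.373187,-1.08978677],[.1610982,-.60343569,.30192143]),
([4.21209823,-1.99903692,136.70826395,-50.45285907,6.48533352,131.47850712],[.42044716,.02284219,.30668767]),(j,p)]
import ast,sys
for l in open("extra.txt"): D.append(ast.literal_eval(l))
def fk(q,j):
    a,d,L1,L2,off,L3=q;r=np.radians;b=r(j[1]);c=r(j[1]+j[2])
    w=np.array([a+L1*np.sin(b)+L2*np.sin(c)+off*np.cos(c),0,d+L1*np.cos(b)+L2*np.cos(c)-off*np.sin(c)])
    R=fkR(j);return Ro.from_euler('z',j[0],degrees=True).as_matrix()@w+R[:,2]*L3
if __name__=="__main__":
    r=least_squares(lambda q:np.r_[np.concatenate([fk(q,j)-p for j,p in D])*1e3,(q-[.05,.3,.43,.43,0,.2])*.1],[.05,.3,.43,.43,0,.2])
    print(r.x.tolist(),r.fun.round(2))
E
echo
echo "([5.594110177178369, 2.8366290985753095, 122.29724138932725, 0.2185026815879273, 43.367791421723325, 90.58833480369456],[0.42235456973008534, 0.053929587829218376, 0.30734104795683065])">extra.txt
sed -i 's/a,d,L1,L2,off,L3=q/a,d,L1,L2,off,L3,e=q/; s/,0,d+L1/,e,d+L1/; s/0,\.2\]/0,.2,.012]/g' fit.py; python3 fit.py
```

```text
[5.646773329265371, -5.002484489125236, 115.29370438896771, 0.2830470598792048, 57.98922993029346, 90.63922885918782] [0.4221462370207782, 0.05466444222073313, 0.40765067872135974]
[3.673707297833005e-07, 0.31239946460069246, 0.5630997660484668, 0.4848995741262028, 0.07749978236728194, 0.22964361351394855, 0.011899734460459688] [ 0.    0.    0.   -0.   -0.   -0.    0.   -0.   -0.    0.   -0.    0.
 -0.    0.    0.01  0.01  0.01  0.   -0.  ]
```

The model fits exactly. Next I plan the lift path and its inverse kinematics with the flipped wrist.

```bash
cat > plan.py <<'E'
from fit import fk
from h import *
Q=[0,.3124,.5631,.4849,.0775,.22964,.0119]
lo=np.array([-172,-51.8,4.93,-75.15,6.16,-145.6]);hi=np.array([172,120.9,147.9,255.1,154.1,145.6])
qc=[.596,.1099,.08625];ey=np.array([-np.sin(qc[2]),np.cos(qc[2]),0])
Rc=Ro.from_euler('z',qc[2]).as_matrix()
def Rt(a): return Ro.from_rotvec(-np.radians(90-a)*ey).as_matrix()@Ro.from_euler('xyz',[180,0,-90+np.degrees(qc[2])],degrees=True).as_matrix()
def pose(th,a,m=.015,y=-.042,back=0,gap=0):
    t,A=np.radians([th,a]);d=np.array([np.cos(A),-np.sin(A)]);u=np.array([np.sin(A),np.cos(A)])
    H=np.array([.052,.066]);L=np.array([-np.cos(t),np.sin(t)]);N=np.array([np.sin(t),np.cos(t)])
    C=H+.141*L+.001*N+m*d if th<a else H+(.141-m)*L+.001*N
    T=C-.01*u-.08*d-gap*u-back*d
    return Rc@[T[0],y,T[1]]+[qc[0],qc[1],0],Rt(a)
def ik(p,R,seed):
    f=lambda j:np.r_[(fk(Q,j)-p)*1e2,Ro.from_matrix(R@fkR(j).T).as_rotvec()*30]
    return (lambda r:(r.x,np.abs(r.fun).max()))(least_squares(f,np.clip(seed,lo+.01,hi-.01),bounds=(lo,hi)))
E
python3 - <<'E'
from plan import *
for th,as_ in((0,(25,35,45,55)),(45,(25,35,45)),(80,(15,25,35,45)),(108,(10,20,30,40))):
  for a in as_:
    p,R=pose(th,a)
    o=[]
    for s in([6,10,130,180,15,-90],[6,10,130,0,20,90]):
        j,e=ik(p,R,s);o.append((j.round(0).tolist(),round(e,3)))
    print(th,a,p.round(3),*o)
E
```

```text
[5.646773329265371, -5.002484489125236, 115.29370438896771, 0.2830470598792048, 57.98922993029346, 90.63922885918782] [0.4221462370207782, 0.05466444222073313, 0.40765067872135974]
0 25 [0.448 0.055 0.085] ([6.0, 57.0, 142.0, 181.0, 84.0, -90.0], np.float64(0.0)) ([9.0, 19.0, 129.0, -54.0, 6.0, 146.0], np.float64(18.693))
0 35 [0.452 0.055 0.096] ([6.0, 47.0, 141.0, 181.0, 63.0, -90.0], np.float64(0.0)) ([9.0, 21.0, 128.0, -53.0, 6.0, 146.0], np.float64(14.366))
0 45 [0.458 0.056 0.106] ([6.0, 38.0, 139.0, 181.0, 41.0, -90.0], np.float64(0.0)) ([9.0, 23.0, 128.0, -53.0, 6.0, 146.0], np.float64(10.034))
0 55 [0.466 0.056 0.115] ([6.0, 32.0, 134.0, 181.0, 21.0, -90.0], np.float64(0.0)) ([8.0, 25.0, 128.0, -53.0, 6.0, 146.0], np.float64(5.701))
45 25 [0.487 0.058 0.181] ([6.0, 36.0, 141.0, 181.0, 62.0, -90.0], np.float64(0.0)) ([8.0, 11.0, 128.0, -54.0, 6.0, 146.0], np.float64(14.301))
45 35 [0.492 0.059 0.193] ([6.0, 27.0, 138.0, 181.0, 40.0, -90.0], np.float64(0.0)) ([8.0, 13.0, 127.0, -53.0, 6.0, 146.0], np.float64(9.853))
45 45 [0.5   0.059 0.205] ([6.0, 21.0, 133.0, 182.0, 19.0, -9
[... 532 characters left out ...]
0.24 ] ([6.0, 20.0, 125.0, 183.0, 10.0, -92.0], np.float64(0.0)) ([8.0, 17.0, 121.0, -53.0, 6.0, 146.0], np.float64(3.329))
108 10 [0.611 0.069 0.19 ] ([6.0, 44.0, 127.0, 181.0, 71.0, -90.0], np.float64(0.0)) ([8.0, 21.0, 113.0, -55.0, 6.0, 146.0], np.float64(19.38))
108 20 [0.613 0.069 0.203] ([6.0, 36.0, 127.0, 181.0, 53.0, -90.0], np.float64(0.0)) ([8.0, 21.0, 114.0, -54.0, 6.0, 146.0], np.float64(14.613))
108 30 [0.617 0.07  0.217] ([6.0, 30.0, 124.0, 181.0, 34.0, -90.0], np.float64(0.0)) ([8.0, 21.0, 114.0, -54.0, 6.0, 146.0], np.float64(9.849))
108 40 [0.624 0.07  0.229] ([5.0, 25.0, 120.0, 182.0, 16.0, -91.0], np.float64(0.0)) ([8.0, 22.0, 114.0, -54.0, 6.0, 146.0], np.float64(5.093))
```

```bash
cat > flip.py <<'E'
from plan import *
s=state();j0=s["joint_positions"]
p,R=np.array([.45,.055,.34]),Rt(33)
j1,e=ik(p,R,[6,0,130,180,30,-90]);print("hover",j1.round(1),e)
pre,_=pose(0,33,back=.05,gap=.008);jp,e=ik(pre,R,j1);print("pre",pre.round(4),jp.round(1),e)
ins,_=pose(0,33,gap=.008);jp,e=ik(ins,R,jp);print("ins",ins.round(4),jp.round(1),e)
N=24;P=s["tool_pos"];RR=Rs(s);q=j0
for k in range(1,N+1):
    f=k/N;q0=q;q=j0+(j1-j0)*f;q[4]-= (q[4]-28)*np.sin(np.pi*f)*.9
    x=fk(Q,q);M=fkR(q)
    print(k,(x-P).round(3).tolist(),Ro.from_matrix(M@RR.T).as_rotvec().round(3).tolist(),"dq",np.abs(q-q0).max().round(1),"turn",np.degrees(Ro.from_matrix(M@fkR(q0).T).magnitude()).round(1),"tipz",(x+M[:,2]*.08)[2].round(2),"j5",q[4].round())
    if k==12: P,RR=x,M
E
python3 flip.py
```

```text
[5.646773329265371, -5.002484489125236, 115.29370438896771, 0.2830470598792048, 57.98922993029346, 90.63922885918782] [0.4221462370207782, 0.05466444222073313, 0.40765067872135974]
hover [  5.9  -0.9 138.5 183.   14.6 -92.4] 1.2247489845414735e-10
pre [0.4051 0.0512 0.1145] [  6.1  48.5 147.2 181.   72.8 -89.7] 3.3306690738754696e-14
ins [0.4469 0.0548 0.0873] [  5.9  50.5 141.5 180.8  69.1 -89.8] 1.1148444731481483e-14
1 [0.01, 0.025, -0.003] [0.097, -0.068, 0.076] dq 7.6 turn 8.1 tipz 0.33 j5 53.0
2 [0.02, 0.047, -0.003] [0.18, -0.14, 0.137] dq 7.6 turn 7.2 tipz 0.33 j5 48.0
3 [0.029, 0.065, -0.001] [0.249, -0.214, 0.184] dq 7.6 turn 6.4 tipz 0.34 j5 44.0
4 [0.036, 0.08, 0.002] [0.306, -0.286, 0.22] dq 7.6 turn 5.6 tipz 0.34 j5 41.0
5 [0.043, 0.091, 0.006] [0.352, -0.355, 0.246] dq 7.6 turn 5.0 tipz 0.35 j5 37.0
6 [0.048, 0.099, 0.009] [0.389, -0.418, 0.264] dq 7.6 turn 4.3 tipz 0.36 j5 35.0
7 [0.052, 0.106, 0.012] [0.419, -0.477, 0.277] dq 7.6 turn 3.8 tipz 0.37 j5 33.0
8 [0.055, 0.11, 0.015] [0.444, -0.531, 0.286] dq 7.6 turn 3.4 tipz 0.37 j5 31.0
9 [0.057, 0.114, 0.017] [0.464, 
[... 605 characters left out ...]
 tipz 0.4 j5 28.0
17 [0.007, -0.027, -0.001] [0.002, -0.187, -0.144] dq 7.6 turn 3.0 tipz 0.4 j5 28.0
18 [0.008, -0.039, -0.006] [-0.022, -0.206, -0.19] dq 7.6 turn 3.2 tipz 0.4 j5 27.0
19 [0.007, -0.052, -0.013] [-0.053, -0.215, -0.239] dq 7.6 turn 3.4 tipz 0.39 j5 26.0
20 [0.004, -0.066, -0.023] [-0.093, -0.209, -0.289] dq 7.6 turn 3.6 tipz 0.38 j5 25.0
21 [-0.001, -0.08, -0.036] [-0.139, -0.189, -0.336] dq 7.6 turn 3.9 tipz 0.36 j5 23.0
22 [-0.009, -0.094, -0.052] [-0.189, -0.152, -0.376] dq 7.6 turn 4.2 tipz 0.34 j5 21.0
23 [-0.02, -0.107, -0.07] [-0.239, -0.099, -0.408] dq 7.6 turn 4.5 tipz 0.32 j5 18.0
24 [-0.034, -0.117, -0.09] [-0.287, -0.032, -0.426] dq 7.6 turn 4.8 tipz 0.3 j5 15.0
```

Emit:
arm_command([
  {"jaw": 0, "dp": [0.01, 0.025, -0.003], "angular": [0.097, -0.068, 0.076]},
  {"jaw": 0, "dp": [0.02, 0.047, -0.003], "angular": [0.18, -0.14, 0.137]},
  {"jaw": 0, "dp": [0.029, 0.065, -0.001], "angular": [0.249, -0.214, 0.184]},
  {"jaw": 0, "dp": [0.036, 0.08, 0.002], "angular": [0.306, -0.286, 0.22]},
  {"jaw": 0, "dp": [0.043, 0.091, 0.006], "angular": [0.352, -0.355, 0.246]},
  {"jaw": 0, "dp": [0.048, 0.099, 0.009], "angular": [0.389, -0.418, 0.264]},
  {"jaw": 0, "dp": [0.052, 0.106, 0.012], "angular": [0.419, -0.477, 0.277]},
  {"jaw": 0, "dp": [0.055, 0.11, 0.015], "angular": [0.444, -0.531, 0.286]},
  {"jaw": 0, "dp": [0.057, 0.114, 0.017], "angular": [0.464, -0.582, 0.29]},
  {"jaw": 0, "dp": [0.059, 0.116, 0.019], "angular": [0.48, -0.631, 0.293]},
  {"jaw": 0, "dp": [0.06, 0.117, 0.021], "angular": [0.492, -0.679, 0.292]},
  {"jaw": 0, "dp": [0.062, 0.117, 0.022], "angular": [0.499, -0.726, 0.287]},
])

```text
t: 8.45
tool_pos: [0.4828, 0.1711, 0.4266]
tool_rot: [-120.0, 16.2, -60.3]
force: [0.1, -0.7, 0.4]
finger_gap: 0.006
```

```bash
cat > flip2.py <<'E'
from plan import *
s=state();j0=s["joint_positions"]
p,R=np.array([.45,.055,.36]),Rt(12)
j1,e=ik(p,R,[6,0,130,180,30,-90]);print("hover",j1.round(1),e)
N=12;P=s["tool_pos"];RR=Rs(s);q=j0
for k in range(1,N+1):
    f=k/N;q0=q;q=j0+(j1-j0)*f
    x=fk(Q,q);M=fkR(q)
    print('{"jaw":0,"dp":%s,"angular":%s},'%((x-P).round(3).tolist(),Ro.from_matrix(M@RR.T).as_rotvec().round(3).tolist()),"dq",np.abs(q-q0).max().round(1),"turn",np.degrees(Ro.from_matrix(M@fkR(q0).T).magnitude()).round(1),"tipz",(x+M[:,2]*.08)[2].round(2),"j5",q[4].round())
E
python3 flip2.py
```

```text
[5.746126566481135, -2.806609242483631, 127.18345523961185, 92.12491557799073, 28.64524969819832, -1.3210908150900593] [0.4828124606018555, 0.17111156647958997, 0.42664437524735865]
hover [  6.    6.9 144.9 181.3  49.7 -90.6] 1.1102230246251565e-14
{"jaw":0,"dp":[-0.005, 0.004, -0.006],"angular":[0.03, -0.024, 0.01]}, dq 7.4 turn 2.3 tipz 0.38 j5 30.0
{"jaw":0,"dp":[-0.008, 0.006, -0.011],"angular":[0.057, -0.055, 0.01]}, dq 7.4 turn 2.3 tipz 0.38 j5 32.0
{"jaw":0,"dp":[-0.01, 0.006, -0.015],"angular":[0.078, -0.09, 0.001]}, dq 7.4 turn 2.4 tipz 0.38 j5 34.0
{"jaw":0,"dp":[-0.012, 0.003, -0.018],"angular":[0.093, -0.13, -0.02]}, dq 7.4 turn 2.7 tipz 0.38 j5 36.0
{"jaw":0,"dp":[-0.012, -0.002, -0.022],"angular":[0.099, -0.171, -0.05]}, dq 7.4 turn 3.0 tipz 0.38 j5 37.0
{"jaw":0,"dp":[-0.013, -0.011, -0.026],"angular":[0.096, -0.214, -0.09]}, dq 7.4 turn 3.3 tipz 0.38 j5 39.0
{"jaw":0,"dp":[-0.013, -0.022, -0.03],"angular":[0.082, -0.255, -0.139]}, dq 7.4 turn 3.7 tipz 0.38 j5 41.0
{"jaw":0,"dp":[-0.014, -0.036, -0.035],"angular":[0.056, -0.293, -0.195]}, dq 7.4 turn 4.2 tipz 0.37 j5 43.0
{"jaw":0,"dp":[-0.016, -0.053, -0.042],"angular":[0.017, -0.327, -0.258]}, dq 7.4 turn 4.6 tipz 0.37 j5 44.0
{"jaw":0,"dp":[-0.02, -0.072, -0.049],"angular":[-0.034, -0.355, -0.326]}, dq 7.4 turn 5.1 tipz 0.36 j5 46.0
{"jaw":0,"dp":[-0.025, -0.093, -0.057],"angular":[-0.098, -0.375, -0.398]}, dq 7.4 turn 5.6 tipz 0.35 j5 48.0
{"jaw":0,"dp":[-0.033, -0.116, -0.067],"angular":[-0.176, -0.386, -0.47]}, dq 7.4 turn 6.1 tipz 0.34 j5 50.0
```

Joint tracking follows the model.

Emit:
arm_command([
  {"jaw": 0, "dp": [-0.005, 0.004, -0.006], "angular": [0.03, -0.024, 0.01]},
  {"jaw": 0, "dp": [-0.008, 0.006, -0.011], "angular": [0.057, -0.055, 0.01]},
  {"jaw": 0, "dp": [-0.01, 0.006, -0.015], "angular": [0.078, -0.09, 0.001]},
  {"jaw": 0, "dp": [-0.012, 0.003, -0.018], "angular": [0.093, -0.13, -0.02]},
  {"jaw": 0, "dp": [-0.012, -0.002, -0.022], "angular": [0.099, -0.171, -0.05]},
  {"jaw": 0, "dp": [-0.013, -0.011, -0.026], "angular": [0.096, -0.214, -0.09]},
  {"jaw": 0, "dp": [-0.013, -0.022, -0.03], "angular": [0.082, -0.255, -0.139]},
  {"jaw": 0, "dp": [-0.014, -0.036, -0.035], "angular": [0.056, -0.293, -0.195]},
  {"jaw": 0, "dp": [-0.016, -0.053, -0.042], "angular": [0.017, -0.327, -0.258]},
  {"jaw": 0, "dp": [-0.02, -0.072, -0.049], "angular": [-0.034, -0.355, -0.326]},
  {"jaw": 0, "dp": [-0.025, -0.093, -0.057], "angular": [-0.098, -0.375, -0.398]},
  {"jaw": 0, "dp": [-0.033, -0.116, -0.067], "angular": [-0.176, -0.386, -0.47]},
])

```text
t: 9.65
tool_pos: [0.4475, 0.054, 0.3565]
tool_rot: [-102.5, -0.2, -85.3]
force: [0.3, 0.7, 0.4]
finger_gap: 0.009
```

```bash
cat > pre.py <<'E'
from plan import *
s=state();print(s["t"],s["tool_pos"],s["joint_positions"].round(1),Rs(s)[:,2])
for w in("pre",):
    p,R=pose(0,33,back=.04,gap=.008)
    P=s["tool_pos"];M=Rs(s);rv=Ro.from_matrix(R@M.T).as_rotvec();print((p-P).round(4),rv.round(3))
    q=s["joint_positions"]
    for k in np.linspace(0.1,1,10):   # x/rot first then z
        x=P+(p-P)*k; q,e=ik(x,Ro.from_rotvec(rv*k).as_matrix()@M,q);print(q.round(1),round(e,4))
E
python3 pre.py
```

```text
[6.036771488722619, 7.044231710216896, 145.16337368089688, 181.72371821026658, 49.72536455709974, -90.99998209706644] [0.44753923638203247, 0.05399539614918822, 0.3564788683385861]
9.65 [0.44753924 0.0539954  0.35647887] [  6.    7.  145.2 181.7  49.7 -91. ] [ 0.97305855  0.07982635 -0.21629797]
[-0.0341 -0.002  -0.2474] [-0.027  0.357  0.003]
[  6.   10.8 146.  181.6  52.2 -90.8] 0.0
[  6.   14.7 146.7 181.5  54.9 -90.7] 0.0
[  6.1  18.9 147.3 181.5  57.6 -90.5] 0.0
[  6.1  23.3 147.7 181.4  60.2 -90.4] 0.0
[  6.1  27.7 147.9 181.3  62.8 -90.2] 0.0
[  6.1  32.1 147.9 181.2  65.2 -90.1] 0.0
[  6.   36.5 147.7 181.2  67.4 -90. ] 0.0
[  6.   40.8 147.4 181.1  69.3 -89.9] 0.0
[  6.   45.  146.8 181.   70.8 -89.8] 0.0
[  6.   48.9 146.1 181.   72.  -89.7] 0.0
```

Emit:
arm_command([
  {"jaw": 0, "dp": [0, 0, -0.01], "angular": [-0.009, 0.12, 0.001]},
  {"jaw": 0, "dp": [0, 0, -0.02], "angular": [-0.018, 0.24, 0.002]},
  {"jaw": 0, "dp": [-0.005, 0, -0.04], "angular": [-0.027, 0.357, 0.003]},
  {"jaw": 0, "dp": [-0.01, -0.001, -0.07], "angular": [-0.027, 0.357, 0.003]},
  {"jaw": 0, "dp": [-0.015, -0.001, -0.11], "angular": [-0.027, 0.357, 0.003]},
  {"jaw": 0, "dp": [-0.02, -0.002, -0.15], "angular": [-0.027, 0.357, 0.003]},
  {"jaw": 0, "dp": [-0.025, -0.002, -0.19], "angular": [-0.027, 0.357, 0.003]},
  {"jaw": 0, "dp": [-0.027, -0.002, -0.22], "angular": [-0.027, 0.357, 0.003]},
  {"jaw": 0, "dp": [-0.027, -0.002, -0.24], "angular": [-0.027, 0.357, 0.003]},
  {"jaw": 0, "dp": [-0.027, -0.002, -0.251], "angular": [-0.027, 0.357, 0.003]},
  {"jaw": 0, "dp": [-0.027, -0.002, -0.251], "angular": [-0.027, 0.357, 0.003]},
])

```text
t: 10.75
tool_pos: [0.4177, 0.0517, 0.1023]
tool_rot: [-123.6, -0.0, -85.1]
force: [1.0, 0.9, 0.2]
finger_gap: 0.006
```

```bash
cat > lift.py <<'E'
from plan import *
import cv2,sys
s=state();P=s["tool_pos"];print(s["t"],P,s["joint_positions"].round(1),Rs(s)[:,2],s["force"])
p,R=pose(0,33,gap=.008);print("ins",(p-P).round(4),Ro.from_matrix(R@Rs(s).T).as_rotvec().round(3))
b=imaging.read_camera("scene")[:,:,::-1];w=imaging.read_camera("wrist")[:,:,::-1]
cv2.imwrite("pics/s4.png",np.hstack([cv2.resize(b[175:295,285:405],None,fx=3,fy=3,interpolation=cv2.INTER_CUBIC)[:360],cv2.resize(w,(440,275))[:275].copy() if 0 else cv2.copyMakeBorder(cv2.resize(w,(440,275)),0,85,0,0,0)]))
E
python3 lift.py
```

```text
[5.88983668434095, 49.38715365406991, 145.28530729963552, 180.8791333602006, 71.04122725114736, -89.75538649168186] [0.4177495220032905, 0.05170846241064605, 0.10230897458898458]
10.75 [0.41774952 0.05170846 0.10230897] [  5.9  49.4 145.3 180.9  71.  -89.8] [ 0.82960599  0.07099486 -0.55381732] [0.99590075 0.86330012 0.19764835]
ins [ 0.0291  0.0031 -0.015 ] [ 0.001 -0.011  0.001]
```

View pics/s4.png

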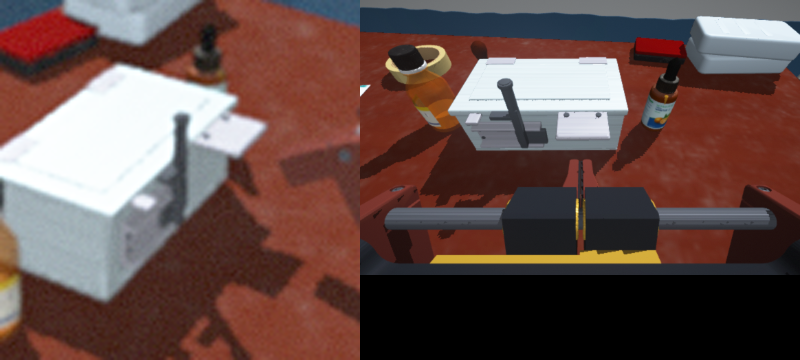

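The finger points at the tongue's middle (tongue at (583,125) in the wrist half, finger at u≈580) and the post is clear of it. Inserting underneath.

Emit:
arm_command([
  {"jaw": 0, "dp": [0.006, 0.001, -0.004], "angular": [0, -0.01, 0]},
  {"jaw": 0, "dp": [0.013, 0.0015, -0.008], "angular": [0, -0.01, 0]},
  {"jaw": 0, "dp": [0.02, 0.002, -0.012], "angular": [0, -0.01, 0]},
  {"jaw": 0, "dp": [0.027, 0.003, -0.015], "angular": [0, -0.01, 0]},
  {"jaw": 0, "dp": [0.033, 0.0035, -0.0175], "angular": [0, -0.01, 0]},
  {"jaw": 0, "dp": [0.033, 0.0035, -0.0175], "angular": [0, -0.01, 0]},
])

```text
t: 11.45
tool_pos: [0.453, 0.0554, 0.0872]
tool_rot: [-122.7, -0.1, -85.1]
force: [-0.4, -0.2, -0.5]
finger_gap: 0.003
```

```bash
cat > lift2.py <<'E'
from plan import *
import sys
s=state();P=s["tool_pos"];M=Rs(s);print(s["t"],P,s["joint_positions"].round(1),s["force"])
a,th=33,[float(x) for x in sys.argv[1:]]
q=s["joint_positions"]
for t in th:
    p,R=pose(max(t,0),a,m=.02,gap=-t/1000 if t<0 else 0);q0=q;q,e=ik(p,R,q)
    print(t,(p-P).round(4).tolist(),Ro.from_matrix(R@M.T).as_rotvec().round(3),q.round(0),round(e,3))
E
python3 lift2.py -8 -5 -2 0 3 6 9 12 15 18 21 24 27 30 33 36 40 44 48 52 56 60 64 68 72 76 80 84 88 92 96 100 104 108
```

```text
[5.926547869323308, 50.37693140044661, 140.8927634181152, 180.94579555688216, 68.61687728574124, -89.84447624713273] [0.45298139377823055, 0.055438507799208135, 0.0872054230718613]
11.45 [0.45298139 0.05543851 0.08720542] [  5.9  50.4 140.9 180.9  68.6 -89.8] [-0.37997831 -0.2384921  -0.51328002]
-8.0 [-0.0019, -0.0002, -0.0026] [0.    0.006 0.   ] [  6.  51. 141. 181.  69. -90.] 0.0
-5.0 [-0.0003, -0.0001, -0.0001] [0.    0.006 0.   ] [  6.  50. 141. 181.  68. -90.] 0.0
-2.0 [0.0013, 0.0001, 0.0024] [0.    0.006 0.   ] [  6.  50. 141. 181.  67. -90.] 0.0
0.0 [0.0024, 0.0001, 0.0041] [0.    0.006 0.   ] [  6.  49. 141. 181.  67. -90.] 0.0
3.0 [0.0027, 0.0002, 0.0115] [0.    0.006 0.   ] [  6.  48. 141. 181.  66. -90.] 0.0
6.0 [0.0033, 0.0002, 0.0188] [0.    0.006 0.   ] [  6.  46. 141. 181.  64. -90.] 0.0
9.0 [0.0043, 0.0003, 0.0261] [0.    0.006 0.   ] [  6.  45. 141. 181.  63. -90.] 0.0
12.0 [0.0057, 0.0004, 0.0334] [0.    0.006 0.   ] [  6.  43. 141. 181.  62. -90.] 0.0
15.0 [0.0075, 0.0006, 0.0405] [0.    0.006 0.   ] [  6.  42. 141. 181.  60. -90.] 0.0
18.0 [0.0096, 0.0008, 0.04
[... 1418 characters left out ...]
4. -90.] 0.0
80.0 [0.1062, 0.0091, 0.1333] [0.    0.006 0.   ] [  6.  26. 130. 181.  33. -90.] 0.0
84.0 [0.1146, 0.0098, 0.1344] [0.    0.006 0.   ] [  6.  26. 129. 181.  32. -91.] 0.0
88.0 [0.123, 0.0106, 0.1349] [0.    0.006 0.   ] [  6.  26. 128. 181.  31. -91.] 0.0
92.0 [0.1314, 0.0113, 0.1349] [0.    0.006 0.   ] [  6.  26. 127. 181.  31. -91.] 0.0
96.0 [0.1398, 0.012, 0.1342] [0.    0.006 0.   ] [  6.  27. 126. 181.  30. -91.] 0.0
100.0 [0.1481, 0.0127, 0.133] [0.    0.006 0.   ] [  6.  27. 125. 181.  30. -91.] 0.0
104.0 [0.1563, 0.0135, 0.1311] [0.    0.006 0.   ] [  6.  28. 124. 181.  29. -91.] 0.0
108.0 [0.1644, 0.0142, 0.1287] [0.    0.006 0.   ] [  6.  29. 123. 181.  29. -91.] 0.0
```

Emit:
arm_command([
  {"jaw": 0, "dp": [0.001, 0, 0.0024], "angular": [0, 0, 0]},
  {"jaw": 0, "dp": [0.0024, 0, 0.0041], "angular": [0, 0, 0]},
  {"jaw": 0, "dp": [0.0025, 0, 0.008], "angular": [0, 0, 0]},
  {"jaw": 0, "dp": [0.0027, 0, 0.0115], "angular": [0, 0, 0]},
  {"jaw": 0, "dp": [0.0033, 0, 0.0188], "angular": [0, 0, 0]},
  {"jaw": 0, "dp": [0.0033, 0, 0.0188], "angular": [0, 0, 0]},
])

```text
t: 12.05
tool_pos: [0.4562, 0.0554, 0.107]
tool_rot: [-122.6, -0.1, -85.1]
force: [-1.0, -0.3, -1.1]
finger_gap: 0.009
```

```bash
python3 - <<'E'
from h import *
import cv2
s=state();print(s["t"],s["tool_pos"],s["force"],s["torque"])
b=imaging.read_camera("scene")[:,:,::-1]
cv2.imwrite("pics/s5.png",cv2.resize(b[165:295,255:405],None,fx=3,fy=3,interpolation=cv2.INTER_CUBIC))
E
```

```text
12.05 [0.45623559 0.05544167 0.10700155] [-0.96962316 -0.25794605 -1.11151324] [-0.04502305  0.50973791  0.01269159]
```

View pics/s5.png

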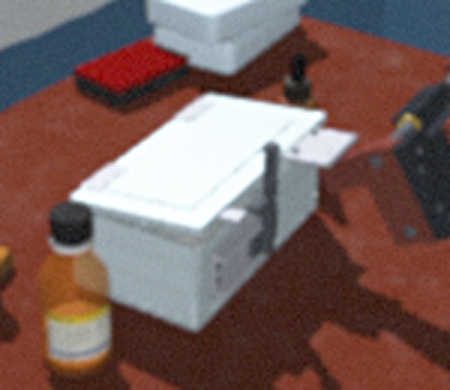

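The lid is lifting (a visible gap under its front edge) and the case isn't moving. Continuing along the arc.

Emit:
arm_command([
  {"jaw": 0, "dp": [0.001, 0, 0.0073], "angular": [0, 0, 0]},
  {"jaw": 0, "dp": [0.0024, 0.0002, 0.0146], "angular": [0, 0, 0]},
  {"jaw": 0, "dp": [0.0042, 0.0004, 0.0217], "angular": [0, 0, 0]},
  {"jaw": 0, "dp": [0.0063, 0.0006, 0.0288], "angular": [0, 0, 0]},
  {"jaw": 0, "dp": [0.0088, 0.0008, 0.0357], "angular": [0, 0, 0]},
  {"jaw": 0, "dp": [0.0117, 0.001, 0.0425], "angular": [0, 0, 0]},
  {"jaw": 0, "dp": [0.0149, 0.0013, 0.0492], "angular": [0, 0, 0]},
  {"jaw": 0, "dp": [0.0184, 0.0016, 0.0557], "angular": [0, 0, 0]},
  {"jaw": 0, "dp": [0.0223, 0.002, 0.0619], "angular": [0, 0, 0]},
  {"jaw": 0, "dp": [0.0259, 0.0023, 0.0671], "angular": [0, 0, 0]},
  {"jaw": 0, "dp": [0.0312, 0.0027, 0.0737], "angular": [0, 0, 0]},
  {"jaw": 0, "dp": [0.0368, 0.0032, 0.08], "angular": [0, 0, 0]},
])

```text
t: 13.3
tool_pos: [0.4932, 0.0587, 0.1871]
tool_rot: [-122.6, -0.1, -85.1]
force: [-0.8, 0.1, -0.7]
finger_gap: 0.003
```

```bash
python3 lift2.py 44 48 52 56 60 64 68 72 76 80 84 88
```

```text
[5.748386842104246, 29.727453787536877, 138.38841205926244, 181.01701506862514, 45.477339642520896, -90.31506417571754] [0.4932028548670018, 0.058688247139355415, 0.18706531800498147]
13.3 [0.49320285 0.05868825 0.18706532] [  5.7  29.7 138.4 181.   45.5 -90.3] [-0.80161072  0.10920078 -0.65305658]
44.0 [-0.0001, 0.0002, -0.0011] [0.    0.006 0.   ] [  6.  30. 138. 181.  45. -90.] 0.0
48.0 [0.006, 0.0007, 0.0047] [0.    0.006 0.   ] [  6.  29. 138. 181.  43. -90.] 0.0
52.0 [0.0125, 0.0012, 0.0101] [0.    0.006 0.   ] [  6.  28. 137. 181.  42. -90.] 0.0
56.0 [0.0194, 0.0018, 0.015] [0.    0.006 0.   ] [  6.  27. 136. 181.  40. -90.] 0.0
60.0 [0.0265, 0.0025, 0.0194] [0.    0.006 0.   ] [  6.  27. 135. 181.  39. -90.] 0.0
64.0 [0.034, 0.0031, 0.0233] [0.    0.006 0.   ] [  6.  26. 134. 181.  37. -90.] 0.0
68.0 [0.0417, 0.0038, 0.0267] [0.    0.006 0.   ] [  6.  26. 133. 181.  36. -90.] 0.0
72.0 [0.0496, 0.0045, 0.0295] [0.    0.006 0.   ] [  6.  26. 132. 181.  35. -90.] 0.0
76.0 [0.0578, 0.0052, 0.0318] [0.    0.006 0.   ] [  6.  26. 131. 181.  34. -90.] 0.0
80.0 [0.066, 0.0059, 0.0335] [0.    0.006 0.   ] [  6.  26. 130. 181.  33. -90.] 0.0
84.0 [0.0743, 0.0066, 0.0346] [0.    0.006 0.   ] [  6.  26. 129. 181.  32. -91.] 0.0
88.0 [0.0827, 0.0073, 0.0351] [0.    0.006 0.   ] [  6.  26. 128. 181.  31. -91.] 0.0
```

Emit:
arm_command([
  {"jaw": 0, "dp": [0.006, 0.0006, 0.0047], "angular": [0, 0, 0]},
  {"jaw": 0, "dp": [0.0125, 0.0012, 0.0101], "angular": [0, 0, 0]},
  {"jaw": 0, "dp": [0.0194, 0.0018, 0.015], "angular": [0, 0, 0]},
  {"jaw": 0, "dp": [0.0265, 0.0024, 0.0194], "angular": [0, 0, 0]},
  {"jaw": 0, "dp": [0.034, 0.003, 0.0233], "angular": [0, 0, 0]},
  {"jaw": 0, "dp": [0.0417, 0.0037, 0.0267], "angular": [0, 0, 0]},
  {"jaw": 0, "dp": [0.0496, 0.0044, 0.0295], "angular": [0, 0, 0]},
  {"jaw": 0, "dp": [0.0578, 0.005, 0.0318], "angular": [0, 0, 0]},
  {"jaw": 0, "dp": [0.062, 0.0055, 0.0327], "angular": [0, 0, 0]},
  {"jaw": 0, "dp": [0.066, 0.0058, 0.0335], "angular": [0, 0, 0]},
  {"jaw": 0, "dp": [0.07, 0.006, 0.034], "angular": [0, 0, 0]},
  {"jaw": 0, "dp": [0.0743, 0.0064, 0.0346], "angular": [0, 0, 0]},
])

```text
t: 14.5
tool_pos: [0.5676, 0.065, 0.2215]
tool_rot: [-122.7, -0.1, -85.1]
force: [-0.2, 0.6, -0.4]
finger_gap: 0.007
```

```bash
python3 lift2.py 86 88 90 92 94 96 98 100 102 104 106 108 110; python3 - <<'E'
from h import *
import cv2
b=imaging.read_camera("scene")[:,:,::-1]
cv2.imwrite("pics/s6.png",cv2.resize(b[125:295,235:405],None,fx=3,fy=3,interpolation=cv2.INTER_CUBIC))
E
```

```text
[5.580222019400014, 25.97533143317086, 129.43575915088098, 181.08580076832146, 32.74341755686138, -90.60176765106497] [0.5675883345167224, 0.06504644898572154, 0.2214782094550467]
14.5 [0.56758833 0.06504645 0.22147821] [  5.6  26.  129.4 181.1  32.7 -90.6] [-0.1924304   0.57384242 -0.43350379]
86.0 [0.0042, 0.0006, 0.0005] [0.    0.006 0.   ] [  6.  26. 129. 181.  32. -91.] 0.0
88.0 [0.0084, 0.001, 0.0007] [0.    0.006 0.   ] [  6.  26. 128. 181.  31. -91.] 0.0
90.0 [0.0126, 0.0013, 0.0007] [0.    0.006 0.   ] [  6.  26. 128. 181.  31. -91.] 0.0
92.0 [0.0168, 0.0017, 0.0006] [0.    0.006 0.   ] [  6.  26. 127. 181.  31. -91.] 0.0
94.0 [0.021, 0.0021, 0.0003] [0.    0.006 0.   ] [  6.  27. 127. 181.  31. -91.] 0.0
96.0 [0.0252, 0.0024, -0.0001] [0.    0.006 0.   ] [  6.  27. 126. 181.  30. -91.] 0.0
98.0 [0.0293, 0.0028, -0.0006] [0.    0.006 0.   ] [  6.  27. 126. 181.  30. -91.] 0.0
100.0 [0.0335, 0.0031, -0.0013] [0.    0.006 0.   ] [  6.  27. 125. 181.  30. -91.] 0.0
102.0 [0.0376, 0.0035, -0.0021] [0.    0.006 0.   ] [  6.  28. 125. 181.  30. -91.] 0.0
104.0 [0.0417, 0.0038, -0.0031] [0.    0.006 0.   ] [  6.  28. 124. 181.  29. -91.] 0.0
106.0 [0.0458, 0.0042, -0.0043] [0.    0.006 0.   ] [  6.  28. 124. 181.  29. -91.] 0.0
108.0 [0.0498, 0.0045, -0.0055] [0.    0.006 0.   ] [  6.  29. 123. 181.  29. -91.] 0.0
110.0 [0.0537, 0.0049, -0.0069] [0.    0.006 0.   ] [  6.  29. 123. 181.  29. -91.] 0.0
```

View pics/s6.png

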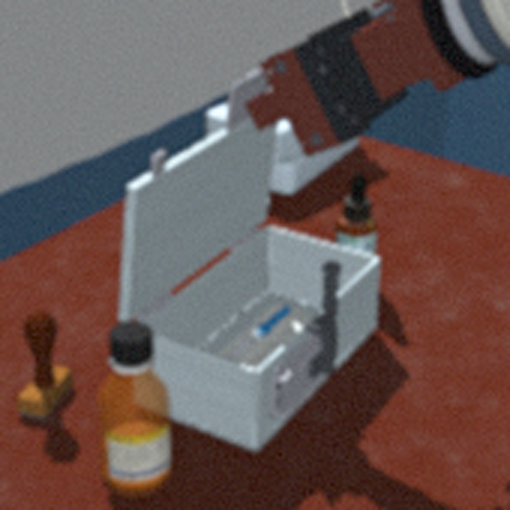

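The lid is nearly upright and the bottles, stamp and case are undisturbed. I'll ease it past upright to about 104°.

Emit:
arm_command([
  {"jaw": 0, "dp": [0.004, 0.0004, 0.0004], "angular": [0, 0, 0]},
  {"jaw": 0, "dp": [0.008, 0.0007, 0.0006], "angular": [0, 0, 0]},
  {"jaw": 0, "dp": [0.012, 0.001, 0.0006], "angular": [0, 0, 0]},
  {"jaw": 0, "dp": [0.016, 0.0014, 0.0005], "angular": [0, 0, 0]},
  {"jaw": 0, "dp": [0.02, 0.0018, 0.0003], "angular": [0, 0, 0]},
  {"jaw": 0, "dp": [0.024, 0.002, 0], "angular": [0, 0, 0]},
  {"jaw": 0, "dp": [0.028, 0.0025, -0.0005], "angular": [0, 0, 0]},
  {"jaw": 0, "dp": [0.032, 0.0028, -0.001], "angular": [0, 0, 0]},
  {"jaw": 0, "dp": [0.036, 0.003, -0.002], "angular": [0, 0, 0]},
  {"jaw": 0, "dp": [0.04, 0.0035, -0.003], "angular": [0, 0, 0]},
  {"jaw": 0, "dp": [0.042, 0.0037, -0.003], "angular": [0, 0, 0]},
  {"jaw": 0, "dp": [0.042, 0.0037, -0.003], "angular": [0, 0, 0]},
])

```text
t: 15.75
tool_pos: [0.6107, 0.0688, 0.2188]
tool_rot: [-122.6, -0.1, -85.1]
force: [0.3, 0.6, 0.5]
finger_gap: 0.009
```

Emit:
arm_command([
  {"jaw": 0, "dp": [-0.01, -0.001, 0.003], "angular": [0, 0, 0]},
  {"jaw": 0, "dp": [-0.03, -0.003, 0.01], "angular": [0, 0, 0]},
  {"jaw": 0, "dp": [-0.06, -0.005, 0.02], "angular": [0, 0, 0]},
  {"jaw": 0, "dp": [-0.09, -0.007, 0.04], "angular": [0, 0, 0]},
  {"jaw": 0, "dp": [-0.12, -0.01, 0.06], "angular": [0, 0, 0]},
  {"jaw": 0, "dp": [-0.12, -0.01, 0.06], "angular": [0, 0, 0]},
  {"jaw": 0, "dp": [-0.12, -0.01, 0.06], "angular": [0, 0, 0]},
  {"jaw": 0, "dp": [-0.12, -0.01, 0.06], "angular": [0, 0, 0]},
])

```text
t: 16.55
tool_pos: [0.4913, 0.0589, 0.2789]
tool_rot: [-122.6, -0.1, -85.1]
force: [0.6, 0.4, -0.1]
finger_gap: 0.003
```

```bash
python3 - <<'E'
from h import *
import cv2
s=state();print(s["t"],s["tool_pos"],s["force"])
a=imaging.read_camera("top")[:,:,::-1];b=imaging.read_camera("scene")[:,:,::-1]
f=lambda x:cv2.resize(x,None,fx=3,fy=3,interpolation=cv2.INTER_CUBIC)
cv2.imwrite("pics/s7.png",np.hstack([f(b[145:295,235:385]),f(a[115:265,275:385])]))
E
```

```text
16.55 [0.49130269 0.05892358 0.27892781] [ 0.55453572  0.40027913 -0.12532359]
```

View pics/s7.png

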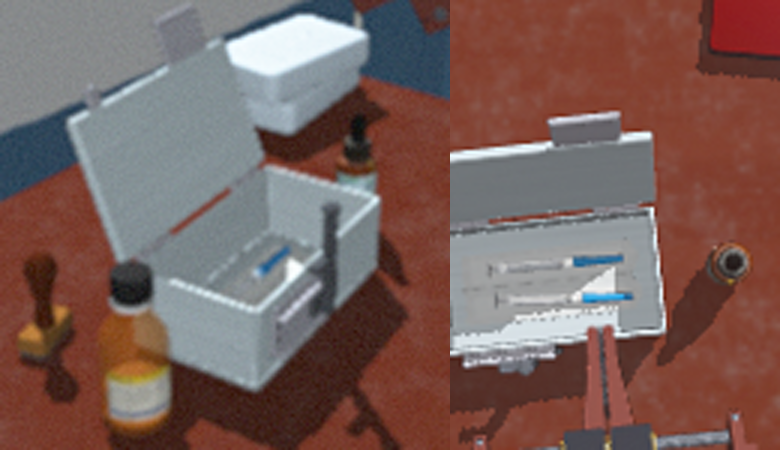

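The lid leans back on its stop. The tool is clear, and the dropper, amber bottle, stamp and case are where they were. Handing in.

```bash
python3 -c "
from bench import workorder,state
print(workorder.sign_off(),state()['t'])"
```

```text
the job is handed in; nothing more can be done
the job is handed in; nothing more can be done
```

The case is open and the job is handed in, after about 17 s of the allowed 54 s. The lid is leaning back past upright.

- **Catch:** I pushed the post from the left with the closed fingertips until it reached its stop. The force went from about 1.5 N to a brief 9 N there, just over the 8 N at which the case can slide. The pictures showed no movement of the case.
- **Lid:** My first tilt for the lid ran into joint 5's lower limit. I turned the wrist over in free air and went under the tongue from the front. I lifted with about 1 N along the lid's arc, eased it to about 104° and backed off, and it stayed open.
- **Last checks:** The final pictures show the lid open and the catch at its open end, and the tool clear with only sensor noise on the force reading. The dropper measured within 1 pixel of where it started. The amber bottle and stamp look unmoved; I judged those two by eye. No check failed.

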